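# Sort loose components back into the stock bins

## Task

Sort the mixed parts on the mat into their bins: the two sound capacitors, the relay and the choke each go into the grey bin that holds its own kind, and the capacitor with the bulged, brown-crusted top goes into the red reject bin. Set each part down, without dropping it, so that it stands upright on its pins on the floor of the bin, and leave the circuit board where it lies.

Things in the scene. Friction and masses are not known exactly. Their poses are not given: they have to be found in the camera images.
- cap_a: an electrolytic capacitor, an upright can 30 mm in diameter and 49 mm tall over its pins, black sleeve with one pale stripe down the side and a flat bright aluminium top; sound. It is one of two alike, about 45 g, starting upright with the pins down. Origin: centre of the underside, level with the pin ends; z up along the can; its yaw has no meaning (it is round)
- cap_b: an electrolytic capacitor, an upright can 30 mm in diameter and 49 mm tall over its pins, black sleeve with one pale stripe down the side and a flat bright aluminium top; sound. It is one of two alike, about 45 g, starting upright with the pins down. Origin: centre of the underside, level with the pin ends; z up along the can; its yaw has no meaning (it is round)
- cap_bulged: an electrolytic capacitor, an upright can 30 mm in diameter and 49 mm tall over its pins, with the same black sleeve and pale stripe, but a failed one: the top is swollen into a 5 mm dome covered with brown crust (so 54 mm in all), about 45 g, starting upright with the pins down. Origin: centre of the underside, level with the pin ends; z up along the can; its yaw has no meaning (it is round)
- relay: a blue block-shaped relay, 32 mm (x) by 27 mm (y), 24 mm tall over its pins, about 28 g, starting upright with the pins down. Origin: centre of the underside, level with the pin ends; z up
- choke: a round copper-wound choke (coil on a yellow ring core with a black, closed centre), 40 mm in diameter, 23 mm tall over its pins, about 60 g, starting flat with the pins down. It is solid: grip it across the outside. Origin: centre of the underside; z up; its yaw has no meaning
- bin_capacitor: fixed light-grey open-front bin, 140 (x) by 106 mm (y), walls 3 mm, floor 4 mm; back (+x) and rear half of the sides 48 mm high, sloping to a front lip (-x) 22 mm high. Origin: centre of underside; x to its back, z up. Three sound capacitors stand in a row along its back, fixed; the inner floor is free from x = -67 to 35 mm, y = -50 to 50 mm
- bin_relay: fixed light-grey open-front bin, 140 (x) by 106 mm (y), walls 3 mm, floor 4 mm; back (+x) and rear half of the sides 48 mm high, sloping to a front lip (-x) 22 mm high. Origin: centre of underside; x to its back, z up. Three blue relays stand in a row along its back, fixed; the inner floor is free from x = -67 to 35 mm, y = -50 to 50 mm
- bin_choke: fixed light-grey open-front bin, 140 (x) by 106 mm (y), walls 3 mm, floor 4 mm; back (+x) and rear half of the sides 48 mm high, sloping to a front lip (-x) 22 mm high. Origin: centre of underside; x to its back, z up. Two copper-wound chokes lie along its back, fixed; the inner floor is free from x = -67 to 25 mm, y = -50 to 50 mm
- bin_reject: fixed red open-front bin, 140 (x) by 106 mm (y), walls 3 mm, floor 4 mm; back (+x) and rear half of the sides 48 mm high, sloping to a front lip (-x) 22 mm high. Origin: centre of underside; x to its back, z up. A bulged capacitor and a broken piece of board lie along its back, fixed; the inner floor is free from x = -67 to 30 mm, y = -50 to 50 mm
- board: loose green circuit board, 75 (x) by 50 mm (y), 8 mm high on brass standoffs, a green terminal block 17 mm high near its +x edge; it lies among the parts. Origin: centre of underside. A solder spool (48 mm diameter, 40 mm high, not part of the job) stands in the same row; things there are at least 90 mm apart, centre to centre
Mind the look-alikes: they are no part of the job. What is shaped like the choke but pink or turquoise is not meant.

How it is judged:
By the outcome, as a careful person would: the job done as asked, in the order asked, and still so for the second after the job is handed in, with the robot touching nothing.
It also fails if it takes over 112 s, if anything falls off the work surface, if the arm or the gripper's body presses on something with over 40 N, if the wrist force passes 120 N, or if a joint passes its speed limit or range.

## Robot

A 7-joint arm with a two-finger parallel gripper is mounted at the origin on the work surface. World frame = base frame: x ahead of the robot, y to its left, z up, the work surface at z = 0. Lengths are in mm, angles in rad, forces in N, time in s.
With the tool pointing down it reaches from about 400 to 875 mm from the base axis. Payload 4.4 kg.
Tool frame: the origin (TCP) lies at the very end of the fingers, on their centre line; the grasp point (between the pads) lies 19 mm behind it (ctrl.grip_depth is the distance from the TCP to the grasp point, in mm); z points along the fingers, x is the direction in which the jaws open and shut, and the axes are right-handed (so a half turn about z gives the same grasp; the last joint's range is limited). The gripper opens to 85 mm and grips with 20 to 120 N. Pads are 22 mm wide; open, the fingers measure 114 mm over their backs; the gripper's body (76 mm by 85 mm) begins 54 mm behind the grasp point. The pads swing forward as they close: fully open they stand 13 mm farther back than shut.
Start: joints at [-1.222, 0.628, 0.038, 1.517, -0.027, 0.996, -0.02], TCP at [261.933, 594.902, 231.313] pointing down, gripper open.
Joint ranges: [-3.06, 3.06], [-0.37, 2.12], [-1.25, 1.32], [0.18, 2.47], [-1.1, 4.24], [0.23, 1.98], [-2.94, 2.94]. Speed limits (rad/s): [2.57, 2.57, 3.14, 3.14, 3.14, 3.14, 3.14].

## Interface

Orientations are given as [roll, pitch, yaw] about the fixed x, y, z axes, in that order (R = Rz(yaw) Ry(pitch) Rx(roll)).
In Python, from cell import ctrl gives the robot as it stands.
- The arm moves only by the shell command python3 -m creep 'ROWS'. ROWS is JSON, a list of rows, each an object with "hand": the opening, from 0 (shut) to 1 (fully open); "travel": the shift along the tool's x, y, z in cm, a list of three; "angular": the turn, a rotation vector about the tool's x, y, z in degrees, a list of three. In form: [{"hand": hand, "travel": [tx, ty, tz], "angular": [rx, ry, rz]}, ...]. A call has 1 to 20 rows; each row is the pose to reach, as a shift and turn from the pose measured when the call began, along the tool's axes at that moment; what a row does not reach only later rows make up. A row lasts 1/10 s, in which the tool goes at most 50 mm and 8.59 degrees, less where a joint would pass 70% of its speed; a pose out of reach is approached as far as the arm can. A call with a gripper value outside its range is refused whole. The fingers move at their own pace and stop on an object; the grip force is fixed at half the most. Time passes only in rows, so rows that repeat a pose let the fingers close. It gives the time, the measured TCP pose, the force and the opening at its end, in the units of the state.
- ctrl.read_state(): the state, without advancing time (a new reading comes with each control period).
- ctrl.get_image(name): name is "side" or "top"; returns a dict with "frame" (480x640x3 uint8, red, green, blue), "fx", "fy", "cx", "cy" (pixels), "origin" and "orientation" of the camera in the world. Camera axes: x right, y down, z forward; pixel columns grow to the right and rows downward; lengths in mm; the calibration is good to about 2 mm. A picture is of the moment at which its call begins. There is no depth.
- ctrl.finish_job(): hands the job in, once; it reports no verdict.
Trained networks look in the newest picture that a camera, given by its name, has taken for a name from the list of things; names that differ only in an ending like _2 or _b are one class to them, and where a whole thing is asked for, a point or a joint stands for the part that bears it (a point fixed in the world has none). Each returns a list of dicts, best first, with "confidence" (0 to 1); they miss things now and then, are a little off and sometimes report something else, mostly with a low value. They report only what shows in the picture. A call takes as long as a camera call. They do not tell look-alikes from the thing itself.
- ctrl.regions_of(camera, thing): "region" (480x640 bool, what is visible of it).
- ctrl.spot_point(camera, thing): "at" ([x, y, z] in mm, in world coordinates, good to about 4 mm: a listed point, or the origin of a listed thing).
The state is a dict: "clock": time; "qpos": joint angles; "qd": joint speeds; "tau": joint torques, N m; "eef_pos": TCP position; "tool_rot": TCP orientation; "force": force on the tool from outside, world axes, zero at the start; "torque": the same for the moment, N m; "width": finger opening in mm.
Only numpy, scipy, OpenCV 4.12 (cv2) and the standard library are available. Lean on these libraries where they do the work, as an engineer would, in place of code of your own. Each camera call takes 0.05 s, during which the arm holds its last target. There are 200 camera calls.

## Working session

There is one attempt and no reset: what is moved stays moved. The work goes in short steps, Python scripts to look and compute and a shell command to move; the robot and the scene stay as the last step left them, time stands still between calls to the robot, and variables do not carry over. Pictures are saved under pics/ and viewed, about 12 in all and at most 16, crops included, and the job is handed in when it is done.

```bash
mkdir -p pics; cat > h.py <<'E'
import numpy as np, cv2
from scipy.spatial.transform import Rotation as R
from cell import ctrl
def snap(n,f):
    d=ctrl.get_image(n); cv2.imwrite('pics/'+f,d['frame'][:,:,::-1]); return d
def camR(d):
    o=np.array(d['orientation']); return o if o.shape==(3,3) else R.from_euler('xyz',o).as_matrix()
def ray(d,u,v,z):
    r=camR(d)@np.array([(u-d['cx'])/d['fx'],(v-d['cy'])/d['fy'],1]); o=np.array(d['origin']); return o+r*(z-o[2])/r[2]
def proj(d,p):
    c=camR(d).T@(np.array(p)-d['origin']); return c[0]/c[2]*d['fx']+d['cx'],c[1]/c[2]*d['fy']+d['cy']
E
python3 - <<'E'
from h import *
for n in('top','side'):
    d=snap(n,n+'1.png'); print(n,d['origin'],d['orientation'],d['fx'])
print(ctrl.read_state())
for t in['cap_a','cap_bulged','relay','choke','board','bin_capacitor','bin_relay','bin_choke','bin_reject']:
    for n in('top','side'):
        print(t,n,[(np.round(r['at']).tolist(),round(r['confidence'],2)) for r in ctrl.spot_point(n,t)])
E
```

```text
top [ 291.62848688   10.38556188 1218.4947577 ] [-2.94731997e+00  1.70064787e-03 -1.54360047e+00] 616.7189649197484
side [382.45631603 668.71968039 697.67589263] [-2.31775686 -0.0044077  -2.8898588 ] 461.4219835435802
{'clock': 0.1, 'qpos': array([-1.22176788,  0.62921642,  0.03841752,  1.51825729, -0.02702932,
        0.9963103 , -0.02005089]), 'qd': array([-0.00029832, -0.00184832, -0.00031623, -0.00049312, -0.00089859,
        0.00131637, -0.00135421]), 'tau': array([ 3.11401105e-03, -5.64527607e+01,  1.23018421e+00, -1.93972796e+01,
        1.11648950e-02,  5.40347464e-03, -3.12052600e-05]), 'eef_pos': array([261.69696097, 594.38535758, 230.50808579]), 'tool_rot': array([-3.14156683e+00,  1.67499648e-03,  1.15592333e+00]), 'force': array([-0.01183648,  0.85819198, -0.53781989]), 'torque': array([-0.02786105,  0.00285535,  0.04562035]), 'width': 85.4017081330622}
cap_a top [([499.0, 227.0, 1.0], 0.83), ([459.0, -110.0, 1.0], 0.65)]
cap_a side [([459.0, -112.0, 2.0], 0.76), ([501.0, 228.0, 0.0], 0.73)]
cap_bulged top [([461.0, 346.0, 3.0], 0.59)]
cap_bulged side [([461.0, 347.0, -2
[... 286 characters left out ...]
 0.54), ([500.0, 223.0, -2.0], 0.2)]
board top [([444.0, -342.0, 0.0], 0.84)]
board side [([503.0, -220.0, -5.0], 0.71), ([447.0, -345.0, -2.0], 0.67), ([649.0, -233.0, 3.0], 0.45)]
bin_capacitor top [([652.0, -235.0, -2.0], 0.77), ([498.0, 232.0, -1.0], 0.34)]
bin_capacitor side [([649.0, -232.0, 5.0], 0.72)]
bin_relay top [([636.0, 229.0, -0.0], 0.73), ([652.0, -79.0, 2.0], 0.63)]
bin_relay side [([640.0, 229.0, 0.0], 0.57)]
bin_choke top [([654.0, -78.0, -2.0], 0.87)]
bin_choke side [([648.0, -72.0, -3.0], 0.78), ([461.0, 346.0, -1.0], 0.57), ([447.0, -344.0, -4.0], 0.53)]
bin_reject top [([658.0, 67.0, -2.0], 0.68), ([504.0, 6.0, 1.0], 0.48)]
bin_reject side [([652.0, 66.0, -0.0], 0.57)]
```

View pics/top1.png

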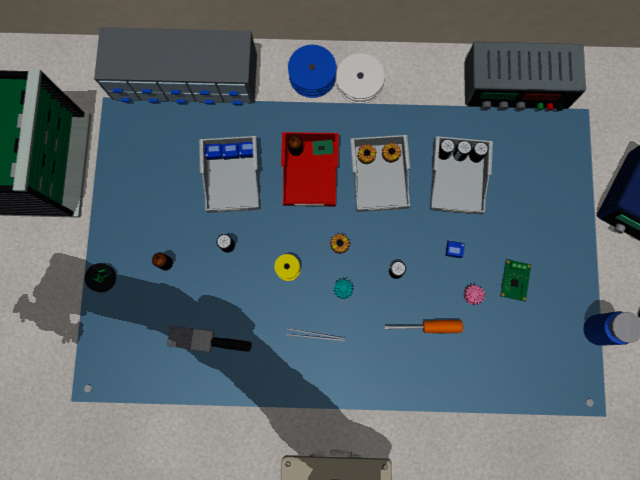

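View pics/side1.png

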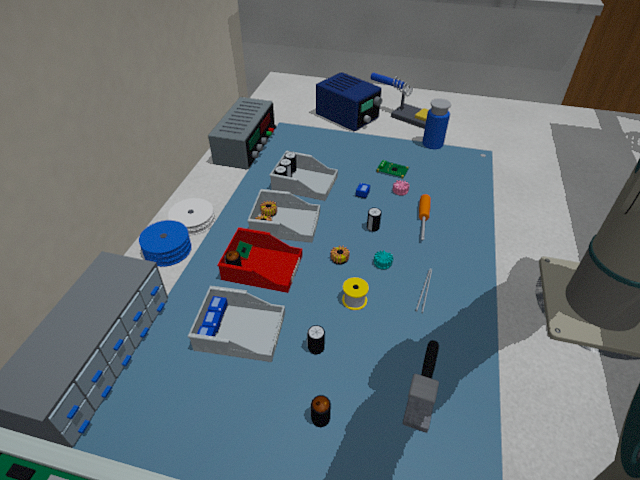

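Top picture: caps at (225,242) and (398,268), the bulged one with the brown top at (162,260), relay (455,249), board (515,281), spool (287,267). There are three choke-shaped things: copper (340,243), turquoise (344,288) and pink (474,294). The copper one fits the description. I'll confirm in an enlarged crop and measure the yaws.

```bash
python3 - <<'E'
from h import *
d=snap('top','t2.png'); f=d['frame'][:,:,::-1]
c=lambda u,v,s=30:cv2.resize(f[v-s:v+s,u-s:u+s],(260,260),interpolation=cv2.INTER_CUBIC)
cv2.imwrite('pics/crop1.png',np.vstack([np.hstack([c(340,243),c(344,288),c(474,294)]),np.hstack([c(162,260),c(398,268),c(455,249)])]))
hsv=cv2.cvtColor(f,cv2.COLOR_BGR2HSV)
def yaw(m,z,lab):
    m=m.astype(np.uint8)
    cs,_=cv2.findContours(m,cv2.RETR_EXTERNAL,cv2.CHAIN_APPROX_NONE); k=max(cs,key=cv2.contourArea)
    P=np.array([ray(d,*p[0],z)[:2] for p in k],np.float32); print(lab,cv2.minAreaRect(P))
rg=ctrl.regions_of('top','relay')
for r in rg: yaw(r['region'],24,'relay %.2f'%r['confidence'])
m=np.zeros((480,640),bool); m[235:262,440:470]=True
b=f.astype(int); yaw(m&(b[:,:,0]-b[:,:,2]>110),24,'relaycol')
for t in['bin_capacitor','bin_relay','bin_choke','bin_reject']:
    for r in ctrl.regions_of('top',t)[:2]: yaw(r['region'],30,t+' %.2f'%r['confidence'])
for n in('top','side'):
    D=ctrl.get_image(n)
    for r in ctrl.spot_point(n,'cap_a')+ctrl.spot_point(n,'choke')+ctrl.spot_point(n,'relay')+ctrl.spot_point(n,'cap_bulged'): print(n,np.round(r['at'],1),r['confidence'])
E
```

```text
relay 0.71 ((502.02337646484375, -223.86529541015625), (33.362979888916016, 31.64484214782715), 89.19806671142578)
relaycol ((502.98779296875, -225.85580444335938), (29.44306755065918, 25.84418296813965), 89.46662139892578)
bin_capacitor 0.95 ((651.910400390625, -238.1002197265625), (117.90757751464844, 154.71981811523438), 86.0865249633789)
bin_relay 0.85 ((641.897705078125, 226.46572875976562), (154.22874450683594, 116.3465347290039), 5.540637493133545)
bin_relay 0.39 ((457.6142272949219, -111.66011047363281), (30.022899627685547, 33.46126937866211), 46.0850944519043)
bin_choke 0.63 ((652.63671875, -78.60829162597656), (153.40081787109375, 115.01673126220703), 5.582338333129883)
bin_reject 0.84 ((657.8746337890625, 66.35726928710938), (156.63475036621094, 114.84226989746094), 1.437943935394287)
top [497.2 226.9   0.7] 0.65
top [ 461.7 -108.2   -2.7] 0.55
top [413.3  -9.9   2.5] 0.7
top [5.038e+02 4.800e+00 2.000e-01] 0.6
top [ 506.4 -220.8    1.5] 0.68
top [655.7  67.7  -4.1] 0.34
top [465.  345.5   0.7] 0.63
side [ 458.6 -108.3   -1.5] 0.73
side [499.7 222.4  -0.9] 0.57
side [416.3  -4.6   4.6] 0.73
side [ 416.3 -259.    -4.3] 0.73
side [507.6   3.3  -2.8] 0.68
side [ 503.1 -220.2   -3.9] 0.52
side [460.5 347.3  -1.2] 0.85
```

View pics/crop1.png

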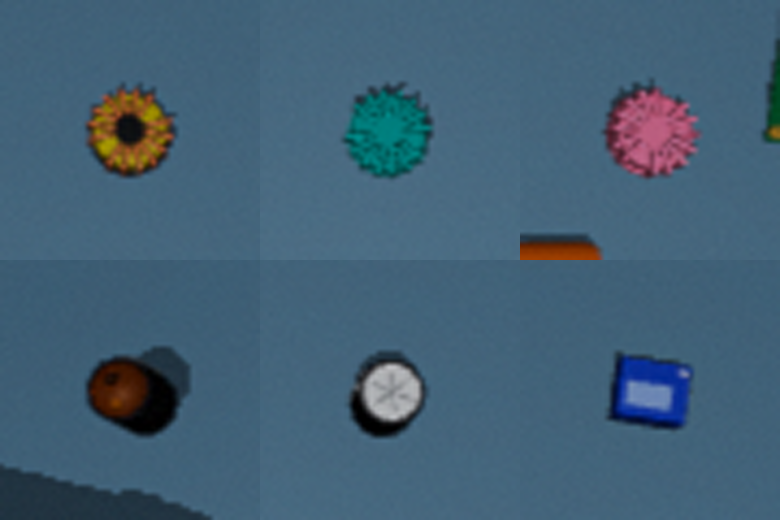

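```bash
cat >> h.py <<'E'
def go(x,y,z,yaw=0):
    s=ctrl.read_state(); T=R.from_euler('xyz',s['tool_rot']); d=np.array([x,y,z])-s['eef_pos']
    a=T.inv()*R.from_euler('xyz',[np.pi,0,np.radians(yaw)])
    v=np.degrees(a.as_rotvec())
    print('go',[x,y,z,yaw],'travel',np.round(T.inv().apply(d)/10,2),'ang',np.round(v,1),'rows>=%.1f'%max(np.linalg.norm(d)/50,np.linalg.norm(v)/8.59))
def st():
    s=ctrl.read_state(); print('t%.2f'%s['clock'],np.round(s['eef_pos'],1),np.round(s['tool_rot'],3),'F',np.round(s['force'],1),'w%.1f'%s['width'],np.round(s['qpos'],2))
E
python3 -c "
from h import *
print(ctrl.grip_depth);go(499,226,110)
d=ctrl.get_image('top'); print([np.round(ray(d,*p,24)[:2],1) for p in [(425+192/260*60,219+102/260*60),(425+97/260*60,219+93/260*60),(425+90/260*60,219+158/260*60)]])
# can-top centroids
f=d['frame'].astype(int)
for u,v,z in[(225,242,49),(398,268,49),(162,260,52)]:
    w=f[v-14:v+14,u-14:u+14]
    m=(w.min(2)>120) if z==49 else ((w[:,:,0]-w[:,:,2]>25))
    y,x=np.nonzero(m); print(ray(d,x.mean()+u-14,y.mean()+v-14,z),m.sum())
"
```

```text
18.700000000000003
go [499, 226, 110, 0] travel [-24.21  36.56  12.13] ang [-0.   0.  66.2] rows>=9.1
[array([ 515.7, -253.1]), array([ 518.7, -210.1]), array([ 488.7, -206.6])]
[501.35605295 226.04981001  49.        ] 119
[ 457.83404339 -110.47954925   49.        ] 128
[461.57751234 346.65153293  52.        ] 126
```

```bash
python3 -m creep '[{"hand":0.8,"travel":[-24.2,36.6,12.1],"angular":[0,0,66.2]},{"hand":0.8,"travel":[-24.2,36.6,12.1],"angular":[0,0,66.2]},{"hand":0.8,"travel":[-24.2,36.6,12.1],"angular":[0,0,66.2]},{"hand":0.8,"travel":[-24.2,36.6,12.1],"angular":[0,0,66.2]},{"hand":0.8,"travel":[-24.2,36.6,12.1],"angular":[0,0,66.2]},{"hand":0.8,"travel":[-24.2,36.6,12.1],"angular":[0,0,66.2]},{"hand":0.8,"travel":[-24.2,36.6,12.1],"angular":[0,0,66.2]},{"hand":0.8,"travel":[-24.2,36.6,12.1],"angular":[0,0,66.2]},{"hand":0.8,"travel":[-24.2,36.6,12.1],"angular":[0,0,66.2]},{"hand":0.8,"travel":[-24.2,36.6,12.1],"angular":[0,0,66.2]},{"hand":0.8,"travel":[-24.2,36.6,12.1],"angular":[0,0,66.2]},{"hand":0.8,"travel":[-24.2,36.6,12.1],"angular":[0,0,66.2]},{"hand":0.8,"travel":[-24.2,36.6,12.1],"angular":[0,0,66.2]}]'; python3 -c "
from h import *
st();go(500,226,8)"
```

```text
clock: 3.15
eef_pos: [498.5, 228.2, 110.6]
tool_rot: [-3.14, 0.0, 0.004]
force: [-0.3, 0.3, 0.5]
width: 68.3
t3.15 [498.5 228.2 110.6] [-3.14   0.     0.004] F [-0.3  0.3  0.5] w68.3 [-0.65  0.67  0.27  1.92 -0.3   0.59 -0.19]
go [500, 226, 8, 0] travel [ 0.15  0.24 10.26] ang [-0.1  0.   0.2] rows>=2.1
```

```bash
python3 -m creep '[{"hand":0.8,"travel":[0.1,0.2,5],"angular":[0,0,0]},{"hand":0.8,"travel":[0.1,0.2,8.5],"angular":[0,0,0]},{"hand":0.8,"travel":[0.1,0.2,10.2],"angular":[0,0,0]},{"hand":0.8,"travel":[0.1,0.2,10.2],"angular":[0,0,0]},{"hand":0.8,"travel":[0.1,0.2,10.2],"angular":[0,0,0]},{"hand":0.2,"travel":[0.1,0.2,10.2],"angular":[0,0,0]},{"hand":0.2,"travel":[0.1,0.2,10.2],"angular":[0,0,0]},{"hand":0.2,"travel":[0.1,0.2,10.2],"angular":[0,0,0]},{"hand":0.2,"travel":[0.1,0.2,10.2],"angular":[0,0,0]},{"hand":0.2,"travel":[0.1,0.2,10.2],"angular":[0,0,0]},{"hand":0.2,"travel":[0.1,0.2,10.2],"angular":[0,0,0]},{"hand":0.2,"travel":[0.1,0.2,10.2],"angular":[0,0,0]},{"hand":0.2,"travel":[0.1,0.2,10.2],"angular":[0,0,0]}]'; python3 -c "
from h import *
st()"
```

```text
clock: 4.45
eef_pos: [500.2, 226.9, 10.0]
tool_rot: [-3.139, -0.001, 0.004]
force: [-1.1, -0.5, 5.0]
width: 28.6
t4.45 [500.2 226.9  10. ] [-3.139e+00 -1.000e-03  4.000e-03] F [-1.1 -0.5  5. ] w28.6 [-0.59  0.83  0.18  1.95 -0.36  0.38 -0.13]
```

```bash
python3 -m creep '[{"hand":0.2,"travel":[0,0,-4],"angular":[0,0,0]},{"hand":0.2,"travel":[0,0,-8],"angular":[0,0,0]},{"hand":0.2,"travel":[2,0,-11],"angular":[0,0,0]},{"hand":0.2,"travel":[5,4,-11],"angular":[0,0,1]},{"hand":0.2,"travel":[8,8.5,-11],"angular":[0,0,2]},{"hand":0.2,"travel":[10,13,-11],"angular":[0,0,3]},{"hand":0.2,"travel":[12,17.5,-11],"angular":[0,0,4]},{"hand":0.2,"travel":[13.5,22,-11],"angular":[0,0,4]},{"hand":0.2,"travel":[13.5,26.5,-11],"angular":[0,0,4]},{"hand":0.2,"travel":[13.5,31,-11],"angular":[0,0,4]},{"hand":0.2,"travel":[13.5,35.5,-11],"angular":[0,0,4]},{"hand":0.2,"travel":[13.5,40,-11],"angular":[0,0,4]},{"hand":0.2,"travel":[13.5,42.5,-11],"angular":[0,0,4]},{"hand":0.2,"travel":[13.5,43.5,-11],"angular":[0,0,4]},{"hand":0.2,"travel":[13.5,43.5,-11],"angular":[0,0,4]},{"hand":0.2,"travel":[13.5,43.5,-11],"angular":[0,0,4]},{"hand":0.2,"travel":[13.5,43.5,-11],"angular":[0,0,4]},{"hand":0.2,"travel":[13.5,43.5,-11],"angular":[0,0,4]}]'; python3 -c "
from h import *
st();go(635,-208,15,-4);snap('side','s2.png')"
```

```text
clock: 6.25
eef_pos: [637.2, -205.3, 118.9]
tool_rot: [-3.138, -0.001, -0.063]
force: [0.3, -0.1, -1.4]
width: 28.7
t6.25 [ 637.2 -205.3  118.9] [-3.138e+00 -1.000e-03 -6.300e-02] F [ 0.3 -0.1 -1.4] w28.7 [ 0.14  0.79  0.24  1.56 -0.24  0.82  0.41]
go [635, -208, 15, -4] travel [-0.22  0.32 10.39] ang [-0.2 -0.1  0.4] rows>=2.1
```

View pics/s2.png

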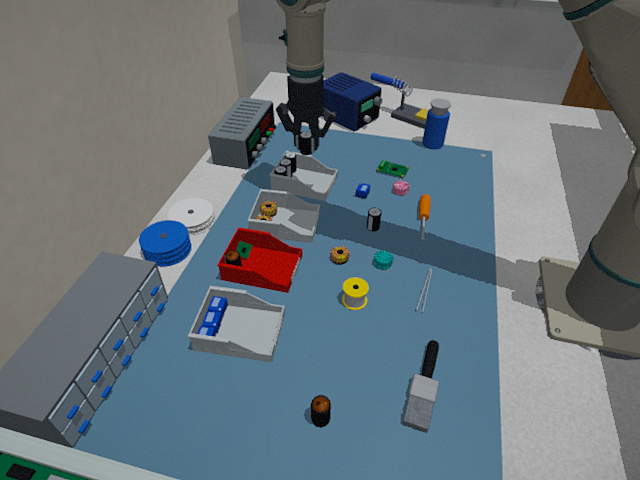

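The capacitor is held upright at (307,142), above the capacitor bin. Lowering it.

```bash
python3 -m creep '[{"hand":0.2,"travel":[-0.2,0.3,4],"angular":[0,0,0]},{"hand":0.2,"travel":[-0.2,0.3,7],"angular":[0,0,0]},{"hand":0.2,"travel":[-0.2,0.3,9],"angular":[0,0,0]},{"hand":0.2,"travel":[-0.2,0.3,9.8],"angular":[0,0,0]},{"hand":0.2,"travel":[-0.2,0.3,10],"angular":[0,0,0]},{"hand":0.2,"travel":[-0.2,0.3,10.2],"angular":[0,0,0]},{"hand":0.2,"travel":[-0.2,0.3,10.3],"angular":[0,0,0]},{"hand":0.2,"travel":[-0.2,0.3,10.4],"angular":[0,0,0]},{"hand":0.2,"travel":[-0.2,0.3,10.4],"angular":[0,0,0]}]'
```

```text
clock: 7.2
eef_pos: [635.5, -208.5, 15.6]
tool_rot: [-3.138, -0.002, -0.063]
force: [-0.9, -1.0, 0.1]
width: 28.7
```

```bash
python3 -m creep '[{"hand":0.2,"travel":[0,0,0.1],"angular":[0,0,0]},{"hand":0.2,"travel":[0,0,0.2],"angular":[0,0,0]},{"hand":0.2,"travel":[0,0,0.2],"angular":[0,0,0]}]'
```

```text
clock: 7.5
eef_pos: [635.8, -208.6, 14.0]
tool_rot: [-3.138, -0.003, -0.063]
force: [-0.1, 1.4, 2.2]
width: 28.5
```

```bash
python3 -m creep '[{"hand":0.2,"travel":[0,0,0.1],"angular":[0,0,0]},{"hand":0.2,"travel":[0,0,0.1],"angular":[0,0,0]},{"hand":0.5,"travel":[0,0,0.1],"angular":[0,0,0]},{"hand":0.5,"travel":[0,0,0.1],"angular":[0,0,0]},{"hand":0.5,"travel":[0,0,0],"angular":[0,0,0]},{"hand":0.5,"travel":[0,0,0],"angular":[0,0,0]},{"hand":0.5,"travel":[0,0,-2],"angular":[0,0,0]},{"hand":0.5,"travel":[0,0,-6],"angular":[0,0,0]},{"hand":0.5,"travel":[0,0,-10],"angular":[0,0,0]},{"hand":0.5,"travel":[0,0,-10],"angular":[0,0,0]}]'; python3 -c "
from h import *
st();go(459,-110,110,0)
snap('top','t3.png')
for r in ctrl.spot_point('side','cap_a'): print(np.round(r['at']),r['confidence'])"
```

```text
clock: 8.5
eef_pos: [639.4, -210.7, 120.0]
tool_rot: [-3.141, -0.013, -0.063]
force: [0.4, -0.5, 0.7]
width: 42.6
t8.50 [ 639.4 -210.7  120. ] [-3.141 -0.013 -0.063] F [ 0.4 -0.5  0.7] w42.6 [ 0.14  0.79  0.24  1.56 -0.24  0.8   0.42]
go [459, -110, 110, 0] travel [-18.66  -8.91   0.76] ang [ 0.  -0.8 -3.6] rows>=4.1
[ 638. -209.  108.] 0.77
[ 457. -112.   -2.] 0.69
```

```bash
python3 -m creep '[{"hand":0.8,"travel":[-5,-2.4,0.8],"angular":[0,-0.8,-3.6]},{"hand":0.8,"travel":[-9.5,-4.5,0.8],"angular":[0,-0.8,-3.6]},{"hand":0.8,"travel":[-14,-6.7,0.8],"angular":[0,-0.8,-3.6]},{"hand":0.8,"travel":[-18.7,-8.9,0.8],"angular":[0,-0.8,-3.6]},{"hand":0.8,"travel":[-18.7,-8.9,0.8],"angular":[0,-0.8,-3.6]},{"hand":0.8,"travel":[-18.7,-8.9,0.8],"angular":[0,-0.8,-3.6]},{"hand":0.8,"travel":[-18.7,-8.9,0.8],"angular":[0,-0.8,-3.6]}]'; python3 -c "
from h import *
d=snap('side','s3.png');f=d['frame'][:,:,::-1]
cv2.imwrite('pics/c3.png',cv2.resize(f[130:250,240:400],(640,480),interpolation=cv2.INTER_CUBIC))
st();go(459,-110,9,0)
for r in ctrl.spot_point('side','cap_a'): print(np.round(r['at']),r['confidence'])"
```

```text
clock: 9.3
eef_pos: [456.6, -108.9, 106.1]
tool_rot: [-3.139, 0.008, -0.0]
force: [1.2, 0.1, -0.3]
width: 68.7
t9.35 [ 456.9 -109.2  106.2] [-3.139e+00  7.000e-03 -1.000e-03] F [-0.1  0.5 -0.2] w68.2 [ 0.04  0.6   0.2   2.12 -0.26  0.45  0.43]
go [459, -110, 9, 0] travel [0.28 0.1  9.72] ang [-0.1  0.4 -0. ] rows>=1.9
[ 457. -112.   -2.] 0.65
[ 636. -216.    2.] 0.45
```

View pics/c3.png

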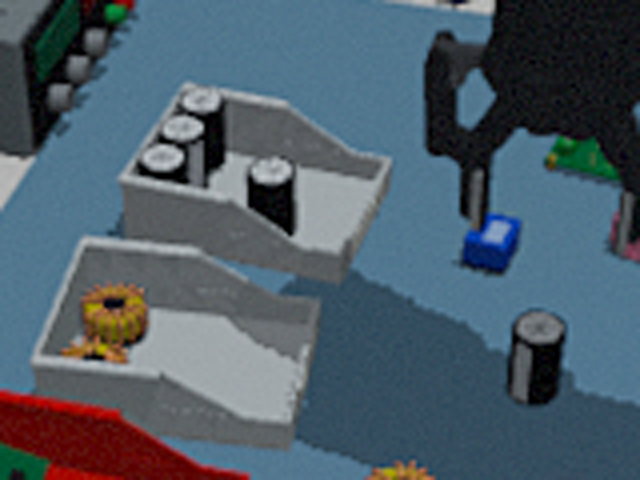

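The first capacitor stands upright in its bin, at crop pixel (271,195). Now cap_b.

```bash
python3 -m creep '[{"hand":0.8,"travel":[0.2,0.1,5],"angular":[0,0.4,0]},{"hand":0.8,"travel":[0.2,0.1,8.5],"angular":[0,0.4,0]},{"hand":0.8,"travel":[0.2,0.1,9.7],"angular":[0,0.4,0]},{"hand":0.8,"travel":[0.2,0.1,9.7],"angular":[0,0.4,0]},{"hand":0.8,"travel":[0.2,0.1,9.7],"angular":[0,0.4,0]},{"hand":0.2,"travel":[0.2,0.1,9.7],"angular":[0,0.4,0]},{"hand":0.2,"travel":[0.2,0.1,9.7],"angular":[0,0.4,0]},{"hand":0.2,"travel":[0.2,0.1,9.7],"angular":[0,0.4,0]},{"hand":0.2,"travel":[0.2,0.1,9.7],"angular":[0,0.4,0]},{"hand":0.2,"travel":[0.2,0.1,9.7],"angular":[0,0.4,0]},{"hand":0.2,"travel":[0.2,0.1,9.7],"angular":[0,0.4,0]},{"hand":0.2,"travel":[0.2,0.1,9.7],"angular":[0,0.4,0]}]'; python3 -c "
from h import *
st();go(632,-256,120,-4)"
```

```text
clock: 10.6
eef_pos: [458.6, -110.2, 9.7]
tool_rot: [-3.14, -0.001, -0.001]
force: [-0.6, -0.8, 5.4]
width: 28.8
t10.60 [ 458.6 -110.2    9.7] [-3.14e+00 -1.00e-03 -1.00e-03] F [-0.6 -0.8  5.4] w28.8 [ 0.06  0.79  0.18  2.16 -0.58  0.23  0.75]
go [632, -256, 120, -4] travel [ 17.36  14.54 -11.04] ang [-0.1 -0.   3.9] rows>=5.0
```

```bash
python3 -m creep '[{"hand":0.2,"travel":[0,0,-4],"angular":[0,0,0]},{"hand":0.2,"travel":[0,0,-8],"angular":[0,0,0]},{"hand":0.2,"travel":[2,2,-11],"angular":[0,0,1]},{"hand":0.2,"travel":[5.5,5,-11],"angular":[0,0,2]},{"hand":0.2,"travel":[9,8,-11],"angular":[0,0,3]},{"hand":0.2,"travel":[12.5,11,-11],"angular":[0,0,3.9]},{"hand":0.2,"travel":[16,13.5,-11],"angular":[0,0,3.9]},{"hand":0.2,"travel":[17.4,14.5,-11],"angular":[0,0,3.9]},{"hand":0.2,"travel":[17.4,14.5,-11],"angular":[0,0,3.9]},{"hand":0.2,"travel":[17.4,14.5,-11],"angular":[0,0,3.9]},{"hand":0.2,"travel":[17.4,14.5,-11],"angular":[0,0,3.9]}]'; python3 -c "
from h import *
st();go(632,-256,14,-4)"
```

```text
clock: 11.7
eef_pos: [631.1, -254.4, 119.2]
tool_rot: [-3.138, 0.001, -0.069]
force: [-0.1, 1.2, -1.8]
width: 28.3
t11.70 [ 631.1 -254.4  119.2] [-3.138e+00  1.000e-03 -6.900e-02] F [-0.1  1.2 -1.8] w28.3 [ 0.1   0.84  0.44  1.53 -0.43  0.88  0.63]
go [632, -256, 14, -4] travel [ 0.11  0.19 10.52] ang [-0.2  0.1  0.1] rows>=2.1
```

```bash
python3 -m creep '[{"hand":0.2,"travel":[0.1,0.2,4],"angular":[0,0,0]},{"hand":0.2,"travel":[0.1,0.2,7],"angular":[0,0,0]},{"hand":0.2,"travel":[0.1,0.2,9],"angular":[0,0,0]},{"hand":0.2,"travel":[0.1,0.2,9.8],"angular":[0,0,0]},{"hand":0.2,"travel":[0.1,0.2,10.1],"angular":[0,0,0]},{"hand":0.2,"travel":[0.1,0.2,10.3],"angular":[0,0,0]},{"hand":0.2,"travel":[0.1,0.2,10.4],"angular":[0,0,0]},{"hand":0.2,"travel":[0.1,0.2,10.5],"angular":[0,0,0]},{"hand":0.2,"travel":[0.1,0.2,10.6],"angular":[0,0,0]},{"hand":0.2,"travel":[0.1,0.2,10.6],"angular":[0,0,0]}]'
```

```text
clock: 12.7
eef_pos: [632.4, -256.2, 13.8]
tool_rot: [-3.138, -0.0, -0.069]
force: [0.3, 1.2, 1.6]
width: 28.2
```

```bash
python3 -m creep '[{"hand":0.2,"travel":[0,0,0.1],"angular":[0,0,0]},{"hand":0.2,"travel":[0,0,0.1],"angular":[0,0,0]},{"hand":0.5,"travel":[0,0,0.1],"angular":[0,0,0]},{"hand":0.5,"travel":[0,0,0.1],"angular":[0,0,0]},{"hand":0.5,"travel":[0,0,0],"angular":[0,0,0]},{"hand":0.5,"travel":[0,0,0],"angular":[0,0,0]},{"hand":0.5,"travel":[0,0,-2],"angular":[0,0,0]},{"hand":0.5,"travel":[0,0,-6],"angular":[0,0,0]},{"hand":0.5,"travel":[0,0,-10],"angular":[0,0,0]},{"hand":0.5,"travel":[0,0,-10],"angular":[0,0,0]},{"hand":0.75,"travel":[-4,-1,-10],"angular":[0,0,0]},{"hand":0.75,"travel":[-8,-2,-10],"angular":[0,0,0]},{"hand":0.75,"travel":[-12.5,-4,-9],"angular":[0,0,0]},{"hand":0.75,"travel":[-12.5,-4,-8],"angular":[0,0,0]},{"hand":0.75,"travel":[-12.5,-4,-8],"angular":[0,0,0]}]';python3 -c "
from h import *
d=snap('top','t4.png');f=d['frame'][:,:,::-1]
e=snap('side','s4.png')['frame'][:,:,::-1]
c=lambda f,u,v,s=50:cv2.resize(f[v-s:v+s,u-s:u+s],(390,390),interpolation=cv2.INTER_CUBIC)
cv2.imwrite('pics/c4.png',np.hstack([c(f,460,210,60),c(e,320,180)]))
st();go(503.5,-222,2,-5)
for n in('top','side'):
  for r in ctrl.spot_point(n,'relay')+ctrl.spot_point(n,'cap_a'): print(n,np.round(r['at']),r['confidence'])"
```

```text
clock: 14.2
eef_pos: [508.7, -206.8, 92.9]
tool_rot: [-3.137, 0.003, -0.069]
force: [1.7, 0.3, -0.3]
width: 64.1
t14.30 [ 512.  -208.7   94.1] [-3.139e+00 -2.000e-03 -6.900e-02] F [0.1 0.3 0.3] w64.2 [ 0.08  0.72  0.4   1.92 -0.48  0.6   0.73]
go [503.5, -222, 2, -5] travel [-0.78  1.41  9.21] ang [-0.1 -0.1  1.1] rows>=1.9
top [ 636. -208.    3.] 0.67
side [505.   2.  -1.] 0.56
side [ 498. -221.   -4.] 0.52
side [ 634. -210.    6.] 0.57
side [ 648. -232.    4.] 0.48
side [ 632. -258.    3.] 0.47
side [ 446. -347.   -2.] 0.29
```

View pics/c4.png

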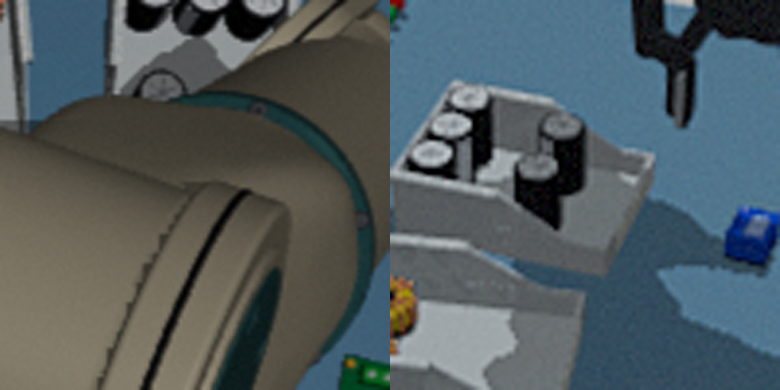

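Both capacitors stand upright in their bin, at crop pixels (540,195) and (563,150). Next, the relay.

```bash
python3 -m creep '[{"hand":0.75,"travel":[-0.8,1.4,1.5],"angular":[0,0,1.1]},{"hand":0.75,"travel":[-0.8,1.4,4],"angular":[0,0,1.1]},{"hand":0.75,"travel":[-0.8,1.4,7],"angular":[0,0,1.1]},{"hand":0.75,"travel":[-0.8,1.4,8.7],"angular":[0,0,1.1]},{"hand":0.75,"travel":[-0.8,1.4,9.1],"angular":[0,0,1.1]},{"hand":0.75,"travel":[-0.8,1.4,9.1],"angular":[0,0,1.1]},{"hand":0.75,"travel":[-0.8,1.4,9.1],"angular":[0,0,1.1]},{"hand":0.15,"travel":[-0.8,1.4,9.1],"angular":[0,0,1.1]},{"hand":0.15,"travel":[-0.8,1.4,9.1],"angular":[0,0,1.1]},{"hand":0.15,"travel":[-0.8,1.4,9.1],"angular":[0,0,1.1]},{"hand":0.15,"travel":[-0.8,1.4,9.1],"angular":[0,0,1.1]},{"hand":0.15,"travel":[-0.8,1.4,9.1],"angular":[0,0,1.1]},{"hand":0.15,"travel":[-0.8,1.4,9.1],"angular":[0,0,1.1]},{"hand":0.15,"travel":[-0.8,1.4,9.1],"angular":[0,0,1.1]},{"hand":0.15,"travel":[-0.8,1.4,9.1],"angular":[0,0,1.1]}]'; python3 -c "
from h import *
st();go(618,228,120,4)"
```

```text
clock: 16.0
eef_pos: [503.6, -222.1, 4.2]
tool_rot: [-3.139, -0.003, -0.088]
force: [-0.3, 0.3, 6.7]
width: 25.9
t16.00 [ 503.6 -222.1    4.2] [-3.139e+00 -3.000e-03 -8.800e-02] F [-0.3  0.3  6.7] w25.9 [ 0.19  0.86  0.28  1.95 -0.56  0.41  0.81]
go [618, 228, 120, 4] travel [  7.49 -45.86 -11.46] ang [-0.1 -0.2 -9. ] rows>=9.6
```

```bash
python3 -m creep '[{"hand":0.15,"travel":[0,0,-4],"angular":[0,0,0]},{"hand":0.15,"travel":[0,0,-8],"angular":[0,0,0]},{"hand":0.15,"travel":[1,-2,-11.5],"angular":[0,0,-1]},{"hand":0.15,"travel":[3,-6,-11.5],"angular":[0,0,-2]},{"hand":0.15,"travel":[5,-10,-11.5],"angular":[0,0,-4]},{"hand":0.15,"travel":[6,-14.5,-11.5],"angular":[0,0,-6]},{"hand":0.15,"travel":[7.5,-19,-11.5],"angular":[0,0,-8]},{"hand":0.15,"travel":[7.5,-23.5,-11.5],"angular":[0,0,-9]},{"hand":0.15,"travel":[7.5,-28,-11.5],"angular":[0,0,-9]},{"hand":0.15,"travel":[7.5,-32.5,-11.5],"angular":[0,0,-9]},{"hand":0.15,"travel":[7.5,-37,-11.5],"angular":[0,0,-9]},{"hand":0.15,"travel":[7.5,-41.5,-11.5],"angular":[0,0,-9]},{"hand":0.15,"travel":[7.5,-45,-11.5],"angular":[0,0,-9]},{"hand":0.15,"travel":[7.5,-45.9,-11.5],"angular":[0,0,-9]},{"hand":0.15,"travel":[7.5,-45.9,-11.5],"angular":[0,0,-9]},{"hand":0.15,"travel":[7.5,-45.9,-11.5],"angular":[0,0,-9]},{"hand":0.15,"travel":[7.5,-45.9,-11.5],"angular":[0,0,-9]}]'; python3 -c "
from h import *
st();go(618,228,9,4)"
```

```text
clock: 17.7
eef_pos: [618.4, 225.5, 120.7]
tool_rot: [-3.141, -0.003, 0.066]
force: [1.1, 0.5, -0.6]
width: 25.4
t17.70 [618.4 225.5 120.7] [-3.141e+00 -3.000e-03  6.600e-02] F [ 1.1  0.5 -0.6] w25.4 [-0.67  0.82  0.49  1.6  -0.48  0.84  0.08]
go [618, 228, 9, 4] travel [-0.06 -0.25 11.17] ang [-0.  -0.2 -0.2] rows>=2.2
```

```bash
python3 -m creep '[{"hand":0.15,"travel":[-0.1,-0.2,4],"angular":[0,0,0]},{"hand":0.15,"travel":[-0.1,-0.2,7.5],"angular":[0,0,0]},{"hand":0.15,"travel":[-0.1,-0.2,9.8],"angular":[0,0,0]},{"hand":0.15,"travel":[-0.1,-0.2,10.6],"angular":[0,0,0]},{"hand":0.15,"travel":[-0.1,-0.2,10.9],"angular":[0,0,0]},{"hand":0.15,"travel":[-0.1,-0.2,11],"angular":[0,0,0]},{"hand":0.15,"travel":[-0.1,-0.2,11.1],"angular":[0,0,0]},{"hand":0.15,"travel":[-0.1,-0.2,11.2],"angular":[0,0,0]},{"hand":0.15,"travel":[-0.1,-0.2,11.2],"angular":[0,0,0]},{"hand":0.15,"travel":[-0.1,-0.2,11.2],"angular":[0,0,0]}]'
```

```text
clock: 18.7
eef_pos: [617.9, 227.7, 9.1]
tool_rot: [-3.141, -0.004, 0.066]
force: [-0.2, 0.4, -0.4]
width: 25.7
```

Lower the last millimetre, release, rise, and move toward the choke.

```bash
python3 -m creep '[{"hand":0.15,"travel":[0,0,0.05],"angular":[0,0,0]},{"hand":0.15,"travel":[0,0,0.1],"angular":[0,0,0]},{"hand":0.15,"travel":[0,0,0.1],"angular":[0,0,0]}]'
```

```text
clock: 19.0
eef_pos: [618.0, 227.8, 8.3]
tool_rot: [-3.141, -0.004, 0.066]
force: [0.7, -0.2, 0.8]
width: 25.5
```

```bash
python3 -m creep '[{"hand":0.15,"travel":[0,0,0.1],"angular":[0,0,0]},{"hand":0.15,"travel":[0,0,0.1],"angular":[0,0,0]},{"hand":0.45,"travel":[0,0,0.1],"angular":[0,0,0]},{"hand":0.45,"travel":[0,0,0.1],"angular":[0,0,0]},{"hand":0.45,"travel":[0,0,0],"angular":[0,0,0]},{"hand":0.45,"travel":[0,0,0],"angular":[0,0,0]},{"hand":0.45,"travel":[0,0,-2],"angular":[0,0,0]},{"hand":0.45,"travel":[0,0,-6],"angular":[0,0,0]},{"hand":0.45,"travel":[0,0,-9],"angular":[0,0,0]},{"hand":0.8,"travel":[-2,4,-9],"angular":[0,0,3.8]},{"hand":0.8,"travel":[-4.5,8,-9],"angular":[0,0,3.8]},{"hand":0.8,"travel":[-7,12,-9],"angular":[0,0,3.8]},{"hand":0.8,"travel":[-9.5,16.5,-9],"angular":[0,0,3.8]},{"hand":0.8,"travel":[-12,20.5,-9],"angular":[0,0,3.8]},{"hand":0.8,"travel":[-12.8,21.6,-9],"angular":[0,0,3.8]},{"hand":0.8,"travel":[-12.8,21.6,-9],"angular":[0,0,3.8]},{"hand":0.8,"travel":[-12.8,21.6,-9],"angular":[0,0,3.8]}]'; python3 -c "
from h import *
e=snap('side','s5.png')['frame'][:,:,::-1]
cv2.imwrite('pics/c5.png',cv2.resize(e[220:380,170:400],(690,480),interpolation=cv2.INTER_CUBIC))
st();go(505,3.5,1.5,0)"
```

```text
clock: 20.7
eef_pos: [505.2, 4.8, 97.7]
tool_rot: [-3.14, -0.005, 0.001]
force: [0.9, 0.4, -0.2]
width: 68.3
t20.75 [505.4   5.5  97.6] [-3.14e+00 -5.00e-03  2.00e-03] F [-0.4  0.3  0.2] w68.0 [-0.33  0.67  0.4   2.05 -0.52  0.52  0.45]
go [505, 3.5, 1.5, 0] travel [-0.09  0.21  9.61] ang [-0.1 -0.3  0.1] rows>=1.9
```

View pics/c5.png

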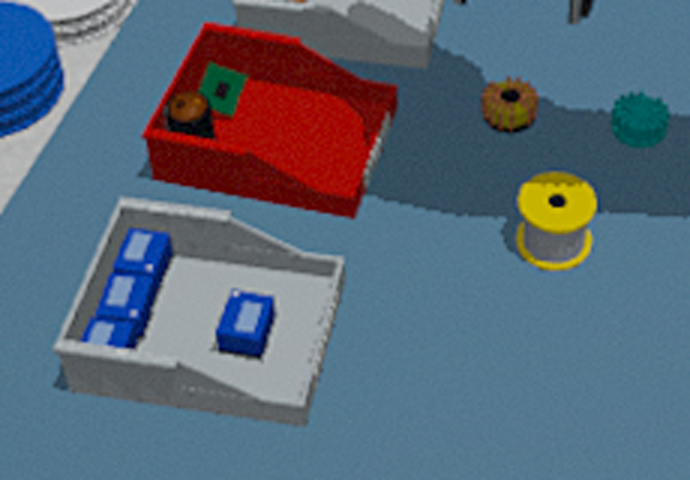

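The relay stands upright in its bin, at (245,320). The copper choke is at (510,105), under the gripper.

```bash
python3 -m creep '[{"hand":0.8,"travel":[-0.1,0.2,3],"angular":[0,0,0]},{"hand":0.8,"travel":[-0.1,0.2,7],"angular":[0,0,0]},{"hand":0.8,"travel":[-0.1,0.2,9],"angular":[0,0,0]},{"hand":0.8,"travel":[-0.1,0.2,9.5],"angular":[0,0,0]},{"hand":0.8,"travel":[-0.1,0.2,9.5],"angular":[0,0,0]},{"hand":0.8,"travel":[-0.1,0.2,9.5],"angular":[0,0,0]},{"hand":0.3,"travel":[-0.1,0.2,9.5],"angular":[0,0,0]},{"hand":0.3,"travel":[-0.1,0.2,9.5],"angular":[0,0,0]},{"hand":0.3,"travel":[-0.1,0.2,9.5],"angular":[0,0,0]},{"hand":0.3,"travel":[-0.1,0.2,9.5],"angular":[0,0,0]},{"hand":0.3,"travel":[-0.1,0.2,9.5],"angular":[0,0,0]},{"hand":0.3,"travel":[-0.1,0.2,9.5],"angular":[0,0,0]},{"hand":0.3,"travel":[-0.1,0.2,9.5],"angular":[0,0,0]}]'; python3 -c "
from h import *
st();go(629,-77,115,4)"
```

```text
clock: 22.05
eef_pos: [505.9, 3.9, 4.0]
tool_rot: [-3.139, -0.008, 0.002]
force: [-0.6, 0.7, 8.0]
width: 37.9
t22.05 [505.9   3.9   4. ] [-3.139e+00 -8.000e-03  2.000e-03] F [-0.6  0.7  8. ] w37.9 [-0.22  0.83  0.24  2.08 -0.63  0.3   0.55]
go [629, -77, 115, 4] travel [ 12.38   8.09 -11.03] ang [-0.1 -0.4 -3.9] rows>=3.7
```

```bash
python3 -m creep '[{"hand":0.3,"travel":[0,0,-4],"angular":[0,0,0]},{"hand":0.3,"travel":[0,0,-8],"angular":[0,0,0]},{"hand":0.3,"travel":[1.5,1,-11],"angular":[0,0,-1]},{"hand":0.3,"travel":[5,3.5,-11],"angular":[0,0,-2]},{"hand":0.3,"travel":[9,6,-11],"angular":[0,0,-3.9]},{"hand":0.3,"travel":[12,7.7,-11],"angular":[0,0,-3.9]},{"hand":0.3,"travel":[12.4,8.1,-11],"angular":[0,0,-3.9]},{"hand":0.3,"travel":[12.4,8.1,-11],"angular":[0,0,-3.9]},{"hand":0.3,"travel":[12.4,8.1,-11],"angular":[0,0,-3.9]},{"hand":0.3,"travel":[12.4,8.1,-11],"angular":[0,0,-3.9]}]'; python3 -c "
from h import *
st();go(629,-76.5,9,4)"
```

```text
clock: 23.05
eef_pos: [627.9, -75.7, 114.7]
tool_rot: [-3.138, -0.007, 0.071]
force: [-0.4, 0.4, -0.6]
width: 37.9
t23.05 [627.9 -75.7 114.7] [-3.138 -0.007  0.071] F [-0.4  0.4 -0.6] w37.9 [-0.18  0.78  0.44  1.69 -0.45  0.77  0.54]
go [629, -76.5, 9, 4] travel [ 0.03  0.12 10.57] ang [-0.2 -0.4  0.1] rows>=2.1
```

```bash
python3 -m creep '[{"hand":0.3,"travel":[0.1,0.1,4],"angular":[0,0,0]},{"hand":0.3,"travel":[0.1,0.1,7.5],"angular":[0,0,0]},{"hand":0.3,"travel":[0.1,0.1,9.3],"angular":[0,0,0]},{"hand":0.3,"travel":[0.1,0.1,10],"angular":[0,0,0]},{"hand":0.3,"travel":[0.1,0.1,10.3],"angular":[0,0,0]},{"hand":0.3,"travel":[0.1,0.1,10.5],"angular":[0,0,0]},{"hand":0.3,"travel":[0.1,0.1,10.6],"angular":[0,0,0]},{"hand":0.3,"travel":[0.1,0.1,10.7],"angular":[0,0,0]},{"hand":0.3,"travel":[0.1,0.1,10.7],"angular":[0,0,0]},{"hand":0.3,"travel":[0.1,0.1,10.7],"angular":[0,0,0]}]'
```

```text
clock: 24.05
eef_pos: [629.9, -76.2, 8.1]
tool_rot: [-3.138, -0.007, 0.071]
force: [0.1, 0.2, 0.8]
width: 38.1
```

```bash
python3 -m creep '[{"hand":0.3,"travel":[0,0,0.1],"angular":[0,0,0]},{"hand":0.3,"travel":[0,0,0.1],"angular":[0,0,0]},{"hand":0.6,"travel":[0,0,0.1],"angular":[0,0,0]},{"hand":0.6,"travel":[0,0,0.1],"angular":[0,0,0]},{"hand":0.6,"travel":[0,0,0],"angular":[0,0,0]},{"hand":0.6,"travel":[0,0,0],"angular":[0,0,0]},{"hand":0.6,"travel":[0,0,-2],"angular":[0,0,0]},{"hand":0.6,"travel":[0,0,-6],"angular":[0,0,0]},{"hand":0.6,"travel":[0,0,-10],"angular":[0,0,0]},{"hand":0.8,"travel":[-1,-4,-10.5],"angular":[0,0,0]},{"hand":0.8,"travel":[-2,-9,-10.5],"angular":[0,0,1]},{"hand":0.8,"travel":[-4,-14,-10.5],"angular":[0,0,2]},{"hand":0.8,"travel":[-6,-19,-10.5],"angular":[0,0,3]},{"hand":0.8,"travel":[-8,-24,-10.5],"angular":[0,0,4]},{"hand":0.8,"travel":[-10,-29,-10.5],"angular":[0,0,4]},{"hand":0.8,"travel":[-11.5,-34,-10.5],"angular":[0,0,4]},{"hand":0.8,"travel":[-12.5,-39,-10.5],"angular":[0,0,4]},{"hand":0.8,"travel":[-13.8,-43.3,-10.5],"angular":[0,0,4]},{"hand":0.8,"travel":[-13.8,-43.3,-10.5],"angular":[0,0,4]},{"hand":0.8,"travel":[-13.8,-43.3,-10.5],"angular":[0,0,4]}]'; python3 -c "
from h import *
e=snap('side','s6.png')['frame'][:,:,::-1]
cv2.imwrite('pics/c6.png',cv2.resize(e[140:460,200:440],(600,800),interpolation=cv2.INTER_CUBIC)[:600])
st();go(461.5,346.5,9,0)"
```

```text
clock: 26.05
eef_pos: [458.8, 348.8, 113.0]
tool_rot: [-3.137, -0.006, 0.008]
force: [-0.2, -0.4, 0.9]
width: 68.5
t26.10 [460.3 345.8 113.3] [-3.139 -0.007  0.004] F [-0.1 -0.6  0.2] w68.5 [-1.02  0.74  0.53  1.85 -0.56  0.69 -0.16]
go [461.5, 346.5, 9, 0] travel [ 0.04 -0.04 10.43] ang [-0.2 -0.4  0.2] rows>=2.1
```

View pics/c6.png

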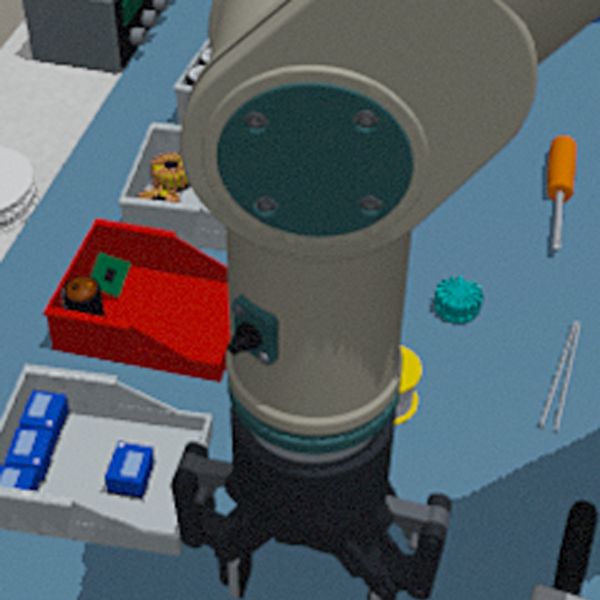

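The arm hides the choke bin, so I'll check that later. The relay is still upright. Now the bulged cap, whose brown dome the first crop confirmed.

```bash
python3 -m creep '[{"hand":0.8,"travel":[0,0,4.5],"angular":[0,0,0]},{"hand":0.8,"travel":[0,0,8.5],"angular":[0,0,0]},{"hand":0.8,"travel":[0,0,10.3],"angular":[0,0,0]},{"hand":0.8,"travel":[0,0,10.3],"angular":[0,0,0]},{"hand":0.8,"travel":[0,0,10.3],"angular":[0,0,0]},{"hand":0.2,"travel":[0,0,10.3],"angular":[0,0,0]},{"hand":0.2,"travel":[0,0,10.3],"angular":[0,0,0]},{"hand":0.2,"travel":[0,0,10.3],"angular":[0,0,0]},{"hand":0.2,"travel":[0,0,10.3],"angular":[0,0,0]},{"hand":0.2,"travel":[0,0,10.3],"angular":[0,0,0]},{"hand":0.2,"travel":[0,0,10.3],"angular":[0,0,0]},{"hand":0.2,"travel":[0,0,10.3],"angular":[0,0,0]},{"hand":0.2,"travel":[0,0,10.3],"angular":[0,0,0]}]'; python3 -c "
from h import *
st();go(637,67,120,1)"
```

```text
clock: 27.4
eef_pos: [461.7, 346.5, 11.7]
tool_rot: [-3.137, -0.009, 0.004]
force: [-0.3, -0.6, 5.5]
width: 28.8
t27.40 [461.7 346.5  11.7] [-3.137 -0.009  0.004] F [-0.3 -0.6  5.5] w28.8 [-0.94  0.88  0.4   1.89 -0.67  0.5  -0.07]
go [637, 67, 120, 1] travel [ 17.51  27.97 -10.79] ang [-0.2 -0.5 -0.8] rows>=6.9
```

```bash
python3 -m creep '[{"hand":0.2,"travel":[0,0,-4],"angular":[0,0,0]},{"hand":0.2,"travel":[0,0,-8],"angular":[0,0,0]},{"hand":0.2,"travel":[1,1.5,-11],"angular":[0,0,0]},{"hand":0.2,"travel":[3,5,-11],"angular":[0,0,0]},{"hand":0.2,"travel":[5.5,9,-11],"angular":[0,0,0]},{"hand":0.2,"travel":[8,13,-11],"angular":[0,0,0]},{"hand":0.2,"travel":[10.5,17,-11],"angular":[0,0,-1]},{"hand":0.2,"travel":[13,21,-11],"angular":[0,0,-1]},{"hand":0.2,"travel":[15.5,25,-11],"angular":[0,0,-1]},{"hand":0.2,"travel":[17.2,27.5,-11],"angular":[0,0,-1]},{"hand":0.2,"travel":[17.5,28,-11],"angular":[0,0,-1]},{"hand":0.2,"travel":[17.5,28,-11],"angular":[0,0,-1]},{"hand":0.2,"travel":[17.5,28,-11],"angular":[0,0,-1]},{"hand":0.2,"travel":[17.5,28,-11],"angular":[0,0,-1]}]'; python3 -c "
from h import *
st();go(637,67,16.5,1)"
```

```text
clock: 28.8
eef_pos: [636.0, 69.2, 122.0]
tool_rot: [-3.136, -0.008, 0.024]
force: [-0.3, -0.9, -0.3]
width: 28.9
t28.80 [636.   69.2 122. ] [-3.136 -0.008  0.024] F [-0.3 -0.9 -0.3] w28.9 [-0.43  0.79  0.49  1.66 -0.49  0.81  0.3 ]
go [637, 67, 16.5, 1] travel [ 0.02  0.28 10.55] ang [-0.3 -0.4  0.4] rows>=2.1
```

```bash
python3 -m creep '[{"hand":0.2,"travel":[0,0.2,4],"angular":[-0.3,-0.4,0]},{"hand":0.2,"travel":[0,0.2,7.5],"angular":[-0.3,-0.4,0]},{"hand":0.2,"travel":[0,0.2,9.3],"angular":[-0.3,-0.4,0]},{"hand":0.2,"travel":[0,0.2,10],"angular":[-0.3,-0.4,0]},{"hand":0.2,"travel":[0,0.2,10.3],"angular":[-0.3,-0.4,0]},{"hand":0.2,"travel":[0,0.2,10.5],"angular":[-0.3,-0.4,0]},{"hand":0.2,"travel":[0,0.2,10.6],"angular":[-0.3,-0.4,0]},{"hand":0.2,"travel":[0,0.2,10.7],"angular":[-0.3,-0.4,0]},{"hand":0.2,"travel":[0,0.2,10.7],"angular":[-0.3,-0.4,0]},{"hand":0.2,"travel":[0,0.2,10.7],"angular":[-0.3,-0.4,0]}]'
```

```text
clock: 29.8
eef_pos: [637.5, 67.8, 15.8]
tool_rot: [-3.141, -0.002, 0.024]
force: [-0.7, 1.0, 2.9]
width: 28.4
```

```bash
python3 -m creep '[{"hand":0.2,"travel":[0,0,0.1],"angular":[0,0,0]},{"hand":0.5,"travel":[0,0,0.1],"angular":[0,0,0]},{"hand":0.5,"travel":[0,0,0.1],"angular":[0,0,0]},{"hand":0.5,"travel":[0,0,0],"angular":[0,0,0]},{"hand":0.5,"travel":[0,0,0],"angular":[0,0,0]},{"hand":0.5,"travel":[0,0,-2],"angular":[0,0,0]},{"hand":0.5,"travel":[0,0,-6],"angular":[0,0,0]},{"hand":0.5,"travel":[0,0,-10],"angular":[0,0,0]},{"hand":0.5,"travel":[-3,-4,-13],"angular":[0,0,0]},{"hand":0.5,"travel":[-6,-8,-16],"angular":[0,0,0]},{"hand":0.5,"travel":[-9,-12,-18],"angular":[0,0,0]},{"hand":0.5,"travel":[-12,-16,-20],"angular":[0,0,0]},{"hand":0.5,"travel":[-15,-20,-20],"angular":[0,0,0]},{"hand":0.5,"travel":[-17,-25,-20],"angular":[0,0,0]},{"hand":0.5,"travel":[-20,-30,-20],"angular":[0,0,0]},{"hand":0.5,"travel":[-22,-35,-20],"angular":[0,0,0]},{"hand":0.5,"travel":[-24,-40,-20],"angular":[0,0,0]},{"hand":0.5,"travel":[-26,-45,-20],"angular":[0,0,0]},{"hand":0.5,"travel":[-26,-45,-20],"angular":[0,0,0]},{"hand":0.5,"travel":[-26,-45,-20],"angular":[0,0,0]}]'; python3 -c "
from h import *
st()
e=snap('side','s7.png')['frame'][:,:,::-1];t=snap('top','t7.png')['frame'][:,:,::-1]
cv2.imwrite('pics/c7.png',np.vstack([cv2.resize(t[125:305,190:540],(700,360),interpolation=cv2.INTER_CUBIC),]))
cv2.imwrite('pics/c8.png',cv2.resize(e[130:370,170:430],(650,600),interpolation=cv2.INTER_CUBIC))"
```

```text
clock: 31.8
eef_pos: [360.1, 519.2, 214.1]
tool_rot: [-3.137, 0.001, 0.036]
force: [-1.6, -0.4, -0.2]
width: 42.8
t31.80 [360.1 519.2 214.1] [-3.137e+00  1.000e-03  3.600e-02] F [-1.6 -0.4 -0.2] w42.8 [-1.36  0.69  0.62  1.6  -0.46  0.99 -0.56]
```

View pics/c7.png

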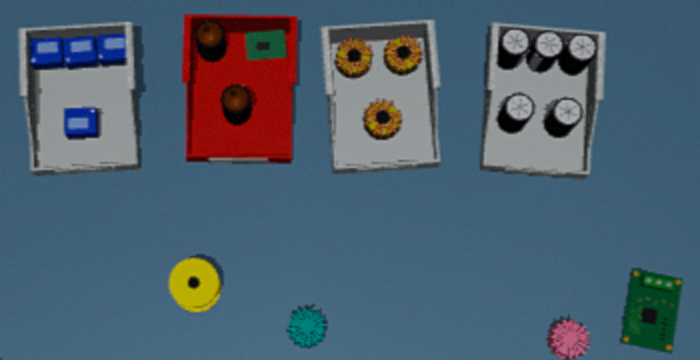

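View pics/c8.png

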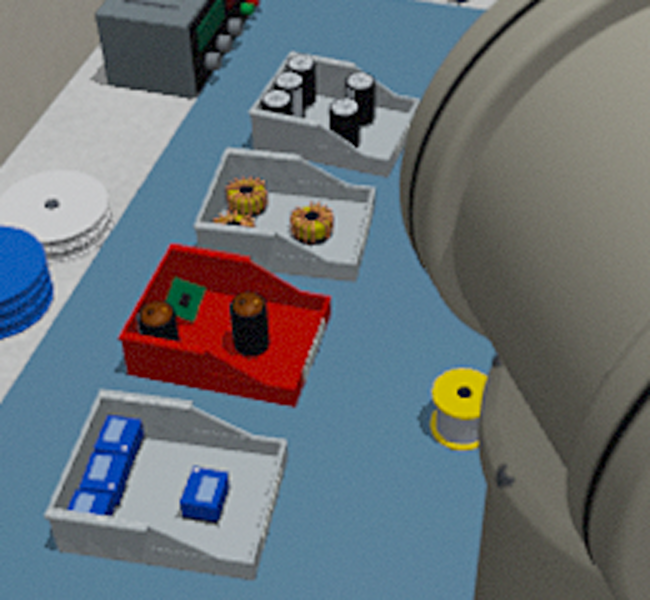

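All five parts stand upright in the right bins, the board hasn't moved, and the arm is clear. Handing in.

```bash
python3 -c "
from h import *
print(ctrl.finish_job())"
```

```text
the job is handed in; nothing more can be done
None
```

All five parts are in their bins and the job was handed in at about 32 s of the 112 s allowed. I placed them in the order you listed: the two sound capacitors, the relay, the choke, then the bulged capacitor into the red reject bin. Each was lowered until it sat on the bin floor before I let go.

**Last checks:** the final top and side pictures show every part upright in its own bin. The board, solder spool and both choke look-alikes lie where they were, and the gripper is clear of everything. The highest force I read was 8 N, at the ends of moves only, so any brief peaks within a move were not seen.

**Disagreements:** the detection networks gave a few false hits, such as other parts reported as the choke or the board. One capacitor reading of 108 mm height came from an old picture taken while the part was still in the gripper. The pictures settled all of these, and no check failed.

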